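Close the dry-sample pot

TASK

Close the steel sample pot: its lid was only laid on, out of line, so that its keys ride on top of the rim. Without taking the lid off, gently turn it on the rim by its blue lugs until its keys drop into their notches (it fits one way only) and it will turn no further; then press the black vent plunger in its middle, which lets the trapped air out, down to its stop and on until the lid is fully home, and let go. Do not force the lid, and leave the jar, dish and tweezers where they are.

Things in the scene. Friction and masses are not known exactly. Their poses are not given: they have to be found in the camera images.
- lid: round steel lid, loose, 122 mm across, disc 8 mm thick, 0.7 kg (0.56 to 0.88). Origin: centre of the disc's flat underside, the face that comes to lie on the rim; z up, x towards lug a. A spigot below (78 mm across, 26 mm deep) centres it in the mouth with 1 mm of play. Three keys under it, one below each lug, 9 mm wide and 9 mm tall, ride on the rim at the start: origin 9 mm above pot_seat
- lug_a (a point): middle of one of the lid's three equal blue lugs: radial bars on its top, 120 degrees apart seen from above, each from 32 to 58 mm from the lid's centre, 10 mm thick, from 8 to 23 mm above the lid's origin (this point 15.5 mm above it and 45 mm from the centre). Between the lugs the disc is bare, apart from the plunger in the middle. Axes as the lid's
- lug_b (a point): the same point of the second lug, 120 degrees anticlockwise from lug a; axes as the lid's. The rim is greased: pushed sideways at the middle of one lug, the lid turns with 1 to 6 N. Once its keys are in the notches it stops; pushing on with over 12 N or so tips it a few degrees (it settles when released), harder still levers it out
- lug_c (a point): the same point of the third lug, 240 degrees anticlockwise from lug a; axes as the lid's
- pot: steel pot on a bolted foot flange, does not move; 121 mm across, 78 mm tall, foot 142 mm across; origin at the centre of its underside on the bench, z up. At its side, 25 degrees left of its x axis and lower than the rim, a capped vacuum port with a ring clamp sticks out to 102 mm from the axis
- pot_seat (a point): centre of the pot's rim, at the height of its top face, 78 mm above the bench; z up. Hidden under the lid the rim has three notches, 13 mm wide, one for each key on its own track, so the lid fits one way only; their direction is unknown. Less than a full turn either way finds them: the lid then falls by itself to 3 mm above this point, onto a seal, and turns only a few degrees more
- plunger (a joint): travel of the vent plunger into the lid, m: 0 up, 0.007 at its stop. A spring brings it back: 2 N at the start, 4.8 N at the stop. Pressing on beyond the stop pushes the lid: once its keys are in the notches, 6 to 9 N in all overcomes the drag of the seal and the lid goes down the last 3 mm onto the rim, where it stays
- plunger_top (a point): centre of the top of the plunger's black round head, 28 mm across, in the middle of the lid; 34 mm above the lid's origin when up; z up. Below it stands a steel collar 27 mm across, 10 mm above the disc
- grease_jar: bystander: small amber jar with a black lid, 28 mm across, 41 mm tall, loose; origin at the centre of its underside
- dish: bystander: small open pink dish, 60 mm across, 12 mm tall, loose; origin at the centre of its underside
- tweezers: bystander: steel tweezers lying flat, 132 mm long (along y), 9 mm high, loose; origin at the middle of the underside
Not all that is in view belongs to the job. Leave any orange look-alike of the lid alone.

How it is judged:
On the way, in this order (a step that is already met when the one before it is completed fails the run):
1. the lid has been turned until its keys dropped into the notches: its underside is less than 6.5 mm above the rim (z of lid in the frame of pot_seat below 0.0065 m and horizontal distance between lid and pot_seat below 0.004 m), for 0.02 s.
2. the plunger is held at its stop (over 6 mm of its 7 mm) while the lid is fully home (within 1.5 mm of the rim) (value of joint plunger above 0.006 m and z of lid in the frame of pot_seat below 0.0015 m), for 0.1 s.
At the end, for the whole second after the job is handed in: the lid lies fully home on the rim (underside within 1.5 mm of it, centred within 3 mm, level within 1.7 degrees) and still, and the plunger has sprung back up to within 1.5 mm of its start (z of lid in the frame of pot_seat below 0.0015 m and angle between lid's own z axis and vertical below 0.03 rad and horizontal distance between lid and pot_seat below 0.003 m and value of joint plunger below 0.0015 m and linear speed of lid below 0.01 m/s); the robot touches nothing.
It fails at once if the lid is taken off: raised more than 20 mm above the rim (z of lid in the frame of pot_seat above 0.02 m).
It fails at once if the lid is forced: loaded by the fingers with more than 45 N (contact force between the fingers and lid above 45 N).
It fails at once if the jar, the dish or the tweezers are moved more than 20 mm (distance of any of grease_jar, dish, tweezers from where it was at the start of the episode above 0.02 m).
It also fails if it takes over 72 s, if anything falls off the work surface, if the arm or the gripper's body presses on something with over 40 N, if the wrist force passes 120 N, or if a joint passes its speed limit or range.

ROBOT

A 7-joint arm with a two-finger parallel gripper is mounted at the origin on a cart in front of the work surface, level with it; the furniture and walls round the work are solid. World frame = base frame: x ahead of the robot, y to its left, z up, the work surface at z = 0. Lengths are in m, angles in rad, forces in N, time in s.
With the tool pointing down it reaches from about 0.4 to 0.875 m from the base axis. Payload 19.3 kg.
Tool frame: the origin (TCP) lies at the very end of the fingers, on their centre line; the grasp point (between the pads) lies 19 mm behind it; z points along the fingers, y is the line along which they close (so a half turn about z gives the same grasp; the last joint's range is limited). The gripper opens to 85 mm and grips with 20 to 120 N. Pads are 22 mm wide; open, the fingers measure 114 mm over their backs; the gripper's body (76 mm by 85 mm) begins 54 mm behind the grasp point. The pads swing forward as they close: fully open they stand 13 mm farther back than shut.
Start: joints at [1.134, 0.521, -0.036, 1.599, 0.021, 1.021, -0.113], TCP at [0.224, -0.583, 0.231] pointing down, gripper open.
Joint ranges: [-2.91, 2.91], [-0.3, 2.13], [-1.5, 1.42], [0.17, 2.43], [-1.26, 4.41], [0.16, 1.93], [-2.52, 2.52]. Speed limits (rad/s): [1.89, 1.89, 2.39, 2.39, 3.01, 3.01, 3.01].

INTERFACE

Orientations are given as [roll, pitch, yaw] about the fixed x, y, z axes, in that order (R = Rz(yaw) Ry(pitch) Rx(roll)).
In Python, from workcell import bot gives the robot as it stands. The module is installed in compiled form; this text tells all that it offers.
- The arm moves only by the tool apply_moves, never from a script. Its arguments are lists of equal length, an entry for each row: "claw": the finger opening in m, from 0 to 0.0854; "xyz": the shift along the tool's x, y, z in m, a list of three; "twist": the turn, a rotation vector about the tool's x, y, z in rad, a list of three. A call has 1 to 20 rows; each row shifts and turns the commanded pose from where the row before left it, along the tool's axes as they then stand; what a row does not reach is not made up. A row lasts 1/10 s, in which the tool goes at most 50 mm and 8.59 degrees, less where a joint would pass 70% of its speed; a pose out of reach is approached as far as the arm can. A call with a gripper value outside its range is refused whole. The fingers move at their own pace and stop on an object; "force" is the grip in N (left out, the last holds). Time passes only in rows, so rows that do not move let the fingers close. It gives the time, the measured TCP pose, the force, the opening and the grip force at its end, in the units of the state.
- bot.observe(): the state, without advancing time (a new reading comes with each control period).
- bot.grab_frame(name): name is "side" or "top"; returns a dict with "img" (420x560x3 uint8, red, green, blue), "vfov" (degrees; the focal length in pixels is half the picture's height over the tangent of half this angle, whatever the lens; pixels are square), "cx", "cy" (the principal point, pixels), "view" (4x4, takes a point from world to camera coordinates). Camera axes: x right, y up, looking along -z (the intrinsics and any distortion apply to the point x, -y, -z); pixel columns grow to the right and rows downward; lengths in m; the calibration is good to about 2 mm. A picture is of the moment at which its call begins. There is no depth.
- bot.job_done(): hands the job in; it is judged then, once.
Trained networks look in the newest picture that a camera, given by its name, has taken for a name from the list of things; names that differ only in an ending like _2 or _b are one class to them, and where a whole thing is asked for, a point or a joint stands for the part that bears it (a point fixed in the world has none). Each returns a list of dicts, best first, with "score" (0 to 1); they miss things now and then, are a little off and sometimes report something else, mostly with a low value. They report only what shows in the picture. A call takes as long as a camera call. They do not tell look-alikes from the thing itself.
- bot.find_in(camera, query): "position" ([x, y, z] in m, in world coordinates, good to about 4 mm: the middle of the surface that is visible of it).
The state is a dict: "clock": time; "qpos": joint angles; "qd": joint speeds; "joint_efforts": joint torques, N m; "position": TCP position; "tool_rot": TCP orientation; "force": force on the tool from outside, world axes, zero at the start; "moment": the same for the moment, N m; "grip_width": finger opening in m; "finger_force": force on a finger pad.
Only numpy, scipy, OpenCV 4.12 (cv2) and the standard library are available. Lean on these libraries where they do the work, as an engineer would, in place of code of your own. Each camera call takes 0.05 s, during which the arm holds its last target. There are 200 camera calls.

## Working session

There is one attempt and no reset: what is moved stays moved. The work goes in short steps, Python scripts to look and compute and a tool call to move; the robot and the scene stay as the last step left them, time stands still between calls to the robot, and variables do not carry over. Pictures are saved under pics/ and viewed, at most 10 in all, crops included, and the job is handed in when it is done.

Besides the shell and the picture viewer there is one more tool, called after "Call:" as name(argument=value, ...) on one line, values as JSON. apply_moves: Moves the arm, as the interface text tells. Its arguments: {"type":"object","properties":{"claw":{"type":"array"},"xyz":{"type":"array"},"twist":{"type":"array"},"force":{"type":"number"}},"required":["claw","xyz","twist"]}

```bash
mkdir -p pics; cat > h.py <<'E'
import numpy as np, cv2
from workcell import bot
def cam(n):
    f=bot.grab_frame(n); return f
def proj(f,p):
    V=np.array(f["view"]); c=V@np.r_[p,1]; fl=f["img"].shape[0]/2/np.tan(np.radians(f["vfov"])/2)
    return f["cx"]+fl*c[0]/-c[2], f["cy"]-fl*c[1]/-c[2]
def ray(f,u,v,z):
    V=np.array(f["view"]); fl=f["img"].shape[0]/2/np.tan(np.radians(f["vfov"])/2)
    d=np.array([(u-f["cx"])/fl,-(v-f["cy"])/fl,-1]); R=V[:3,:3].T; o=-R@V[:3,3]; d=R@d
    return o+d*(z-o[2])/d[2]
E
python3 - <<'E'
from h import *
for n in ("top","side"):
    f=cam(n); print(n,{k:f[k] for k in f if k!="img"})
    cv2.imwrite(f"pics/{n}0.png",f["img"][:,:,::-1])
    for q in ("lid","lug_a","pot","plunger","plunger_top","grease_jar","dish","tweezers"):
        try:
            print(q,[(np.round(r["position"],3).tolist(),round(r["score"],2),np.round(proj(f,r["position"])).tolist()) for r in bot.find_in(n,q)])
        except Exception as e: print(q,e)
print(bot.observe())
E
```

```text
top {'vfov': 43.69014006603105, 'cx': 274.25101631124414, 'cy': 213.6119631510767, 'view': array([[ 0.02536456, -0.9991182 , -0.03345844, -0.08969602],
       [ 0.99473106,  0.02189928,  0.10015257, -0.5846713 ],
       [-0.09933154, -0.03582247,  0.99440937, -0.97420865],
       [ 0.        ,  0.        ,  0.        ,  1.        ]])}
lid [([0.552, -0.056, 0.095], 0.86, [261.0, 229.0]), ([0.624, -0.255, 0.036], 0.78, [369.0, 196.0])]
lug_a [([0.553, -0.054, 0.098], 0.94, [260.0, 228.0]), ([0.625, -0.257, 0.034], 0.65, [370.0, 195.0])]
pot [([0.573, -0.037, 0.012], 0.94, [254.0, 221.0])]
plunger [([0.552, -0.056, 0.121], 0.55, [260.0, 228.0])]
plunger_top [([0.551, -0.052, 0.126], 0.74, [258.0, 228.0]), ([0.629, -0.259, 0.06], 0.46, [374.0, 191.0])]
grease_jar [([0.552, -0.056, 0.124], 0.71, [260.0, 228.0]), ([0.644, -0.131, 0.045], 0.59, [304.0, 183.0])]
dish [([0.51, -0.178, 0.001], 0.64, [326.0, 255.0])]
tweezers []
side {'vfov': 42.0926551055926, 'cx': 268.4603452221258, 'cy': 209.04361062843114, 'view': array([[-0.99889614,  0.04592316,  0.009878  ,  0.60586237],
       [-0.02381
[... 797 characters left out ...]
])]
{'clock': 0.9, 'qpos': array([ 1.13380393,  0.52136384, -0.03630319,  1.59951493,  0.0212144 ,
        1.02112032, -0.11278802]), 'qd': array([-0.00167273, -0.00205363,  0.00020896, -0.00068218,  0.00044139,
       -0.0007064 , -0.00167189]), 'joint_efforts': array([ 1.67798686e-05, -9.26863003e+01,  1.97949171e+00, -3.70258248e+01,
        1.82349212e-02,  1.83188284e-03, -3.95579241e-05]), 'position': array([ 0.22410632, -0.58341841,  0.23130794]), 'tool_rot': array([-3.14157229e+00,  1.28502493e-05,  3.66772012e-01]), 'force': array([-0.5749657 ,  0.34488787, -0.15624509]), 'moment': array([-0.00853495, -0.03678892, -0.02133267]), 'finger_force': 0.0, 'grip_width': 0.0852005523355446}
```

```bash
python3 - <<'E'
import cv2,numpy as np
a=cv2.imread("pics/top0.png"); 
cv2.imwrite("pics/topcrop.png",cv2.resize(a[140:310,190:420],None,fx=3.4,fy=3.4,interpolation=cv2.INTER_CUBIC))
E
```

```text
(no output)
```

View pics/topcrop.png

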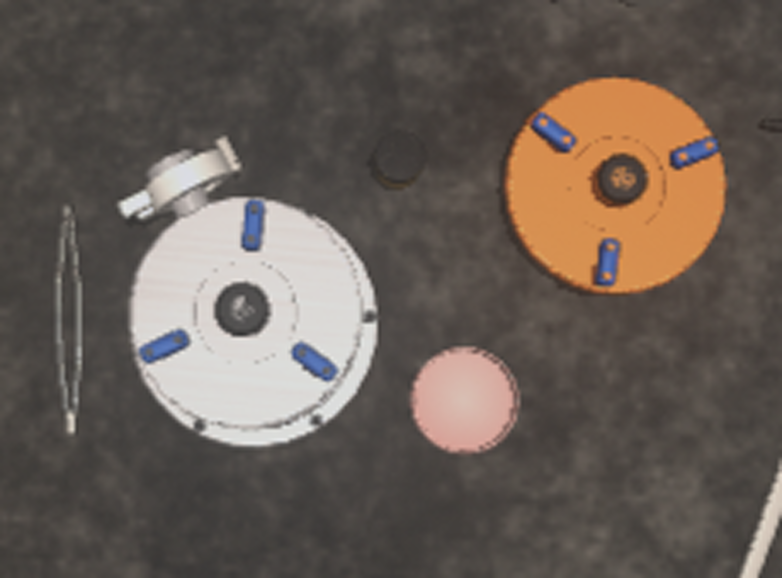

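View pics/side0.png

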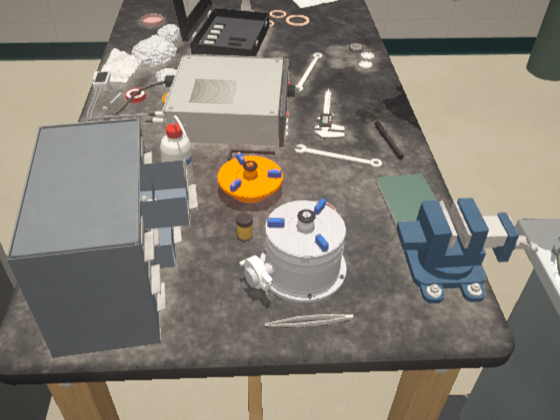

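Candidates for the lid: the steel one on the pot (top view ~261,229; side ~305,225), and the orange one lying on the bench (top ~372,193; side ~250,180). The steel one fits, because it lies on the flanged pot with the port. The orange one is the look-alike, and the enlarged crop confirms this. Next I measure the lug directions.

```bash
cat >> h.py <<'E'
def lugs(f,z,c0=(0.553,-0.053),r=0.075):
    hsv=cv2.cvtColor(f["img"],cv2.COLOR_RGB2HSV)
    m=cv2.inRange(hsv,(105,110,50),(128,255,255))
    n,l,s,c=cv2.connectedComponentsWithStats(m)
    out=[]
    for i in range(1,n):
        p=ray(f,*c[i],z)
        if s[i,4]>12 and np.hypot(*(p[:2]-c0))<r: out.append((p[:2],s[i,4]))
    return out
def circ(P):
    (a,b),(c,d),(e,g)=P
    A=2*np.array([[c-a,d-b],[e-a,g-b]]);B=np.array([c*c+d*d-a*a-b*b,e*e+g*g-a*a-b*b])
    return np.linalg.solve(A,B)
def report(z):
    for n in ("top","side"):
        f=cam(n); L=lugs(f,z); print(n,[(np.round(p,4).tolist(),int(s)) for p,s in L])
        if len(L)>=3:
            P=[p for p,s in sorted(L,key=lambda q:-q[1])[:3]]; c=circ(P)
            print(" centre",np.round(c,4),"r",np.round(np.hypot(*(P[0]-c)),4),"ang",[round(float(np.degrees(np.arctan2(*(p-c)[::-1]))),1) for p in P])
        for q in ("plunger_top",): print(q,[(np.round(r["position"],4).tolist(),round(r["score"],2)) for r in bot.find_in(n,q)])
E
python3 - <<'E'
from h import *
report(0.108)
f=cam("side"); print("cabinet",ray(f,160,340,0),ray(f,190,222,0.0))
# plunger head: dark blob at z .121
for n in("top","side"):
    f=cam(n);u,v=proj(f,(0.552,-0.051,0.121)); g=f["img"].max(2); x,y=int(u),int(v)
    w=(g[y-12:y+13,x-12:x+13]<95).astype(np.uint8); k,l,s,c=cv2.connectedComponentsWithStats(w); i=1+np.argmax(s[1:,4]); print(n,s[i],ray(f,x-12+c[i][0],y-12+c[i][1],0.121))
E
```

```text
top [([0.5915, -0.0602], 43), ([0.528, -0.0164], 45), ([0.5217, -0.0936], 45)]
 centre [ 0.547  -0.0568] r 0.0447 ang [115.2, -124.5, -4.4]
plunger_top [([0.5498, -0.0543, 0.1229], 0.63), ([0.629, -0.2567, 0.0612], 0.63), ([0.55, -0.0547, 0.0961], 0.43)]
side [([0.5243, -0.0892], 83), ([0.5947, -0.0555], 111), ([0.5308, -0.0102], 107)]
 centre [ 0.5495 -0.0515] r 0.0453 ang [-5.0, 114.4, -123.8]
plunger_top [([0.5463, -0.0481, 0.1182], 0.66), ([0.6306, -0.2475, 0.0596], 0.45)]
cabinet [0.76684831 0.07270832 0.        ] [ 0.73824619 -0.17214667  0.        ]
top [  9   9  15  15 146] [ 0.54667707 -0.05659141  0.121     ]
side [ 6  7 17 12 96] [ 0.54965815 -0.05015933  0.121     ]
```

Call:
apply_moves(claw=[0,0,0,0,0,0,0,0,0,0,0,0,0,0], xyz=[[0.035,-0.027,0],[0.035,-0.027,0],[0.035,-0.027,0],[0.035,-0.027,0],[0.035,-0.027,0],[0.035,-0.027,0],[0.035,-0.027,0],[0.035,-0.027,0],[0.035,-0.027,0],[0.035,-0.027,0],[0.035,-0.027,0],[0.035,-0.027,0],[0.035,-0.027,0],[0.035,-0.027,0]], twist=[[0,0,0],[0,0,0],[0,0,0],[0,0,0],[0,0,0],[0,0,0],[0,0,0],[0,0,0],[0,0,0],[0,0,0],[0,0,0],[0,0,0],[0,0,0],[0,0,0]], force=20)

```text
clock: 2.65
position: [0.5468, -0.0532, 0.2315]
tool_rot: [3.141, -0.0, 0.367]
force: [0.6, -0.8, -0.7]
grip_width: 0.0001
finger_force: 0.0
```

```bash
python3 -c "
from h import *
o=bot.observe();print(o['clock'],o['qpos'].round(3),o['position'].round(4),o['tool_rot'].round(3),o['force'].round(2),o['grip_width'])"
```

```text
2.65 [ 0.163  0.408 -0.231  1.793  0.112  0.952 -1.32 ] [ 0.5468 -0.0532  0.2315] [ 3.141 -0.     0.367] [ 0.63 -0.83 -0.71] 0.00011796438888868316
```

Call:
apply_moves(claw=[0,0,0,0,0,0,0,0], xyz=[[0.018,-0.0395,0],[0,0,0.03],[0,0,0.03],[0,0,0.03],[0,0,0.02],[0,0,0.01],[0,0,0.0055],[0,0,0]], twist=[[0,0,0],[0,0,0.1],[0,0,0.1],[0,0,0.1],[0,0,0.1],[0,0,0],[0,0,0],[0,0,0]])

```text
clock: 3.45
position: [0.5487, -0.0115, 0.1059]
tool_rot: [-3.141, 0.0, -0.031]
force: [0.2, 0.0, 0.5]
grip_width: -0.0004
finger_force: 0.0
```

```bash
python3 - <<'E'
from h import *
o=bot.observe();print(o['clock'],o['qpos'].round(3),o['position'].round(4),o['tool_rot'].round(4),o['force'].round(2))
T=[]
for n in ("top","side"):
    f=cam(n); a=f["img"][:,:,::-1]; u,v=map(int,proj(f,o['position'])); 
    T.append(cv2.resize(a[max(v-70,0):v+70,u-65:u+65],(390,420),interpolation=cv2.INTER_CUBIC))
cv2.imwrite("pics/near.png",np.hstack(T))
E
```

```text
3.45 [ 0.005  0.573 -0.126  1.902  0.109  0.673 -1.788] [ 0.5487 -0.0115  0.1059] [-3.1415e+00  1.0000e-04 -3.0900e-02] [0.15 0.02 0.47]
```

View pics/near.png

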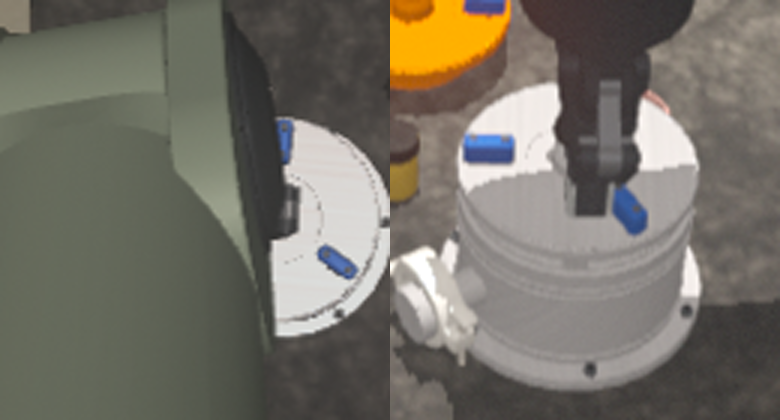

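The fingertips (side crop ~590,205) stand just beside the lug at ~628,208, and the other lugs are clear. The tip is at 106 mm, so it catches the riding lug (top at 110 mm) and will pass over it once the lid drops (top at 104 mm). Now I sweep anticlockwise.

Call:
apply_moves(claw=[0,0,0,0,0,0,0,0,0,0], xyz=[[-0.002,0,0],[-0.002,0,0],[-0.002,0,0],[-0.002,0,0],[-0.002,0,0],[-0.002,0,0],[-0.002,0,0],[-0.002,0,0],[-0.002,0,0],[-0.002,0,0]], twist=[[0,0,-0.044],[0,0,-0.044],[0,0,-0.044],[0,0,-0.044],[0,0,-0.044],[0,0,-0.044],[0,0,-0.044],[0,0,-0.044],[0,0,-0.044],[0,0,-0.044]])

```text
clock: 4.55
position: [0.5303, -0.0146, 0.1071]
tool_rot: [3.141, -0.003, 0.41]
force: [4.4, 0.4, -0.9]
grip_width: -0.0001
finger_force: 1.9
```

```bash
python3 - <<'E'
from h import *
o=bot.observe();print(o['clock'],o['position'].round(4),o['tool_rot'].round(4),o['force'].round(2),o['moment'].round(2),o['qpos'][6])
report(.108)
E
```

```text
4.55 [ 0.5303 -0.0146  0.1071] [ 3.1407 -0.0032  0.4096] [ 4.4   0.36 -0.88] [ 0.35 -0.79  0.02] -1.4393772530266282
top [([0.5343, -0.1], 46)]
plunger_top [([0.6298, -0.2538, 0.0614], 0.57)]
side [([0.5922, -0.039], 120), ([0.5125, -0.015], 60)]
plunger_top [([0.6293, -0.251, 0.0592], 0.56), ([0.5471, -0.0504, 0.1179], 0.46)]
```

Call:
apply_moves(claw=[0,0,0,0,0,0,0,0,0,0,0,0,0,0,0,0,0,0], xyz=[[-0.002,0,0.001],[-0.002,0,0],[-0.002,0,0],[-0.002,0,0],[-0.002,0,0],[-0.002,0,0],[-0.002,0,0],[-0.002,0,0],[-0.002,0,0],[-0.002,0,0],[-0.002,0,0],[-0.002,0,0],[-0.002,0,0],[-0.002,0,0],[-0.002,0,0],[-0.002,0,0],[-0.002,0,0],[-0.002,0,0]], twist=[[0,0,-0.044],[0,0,-0.044],[0,0,-0.044],[0,0,-0.044],[0,0,-0.044],[0,0,-0.044],[0,0,-0.044],[0,0,-0.044],[0,0,-0.044],[0,0,-0.044],[0,0,-0.044],[0,0,-0.044],[0,0,-0.044],[0,0,-0.044],[0,0,-0.044],[0,0,-0.044],[0,0,-0.044],[0,0,-0.044]])

```text
clock: 6.55
position: [0.5047, -0.0388, 0.1053]
tool_rot: [3.141, -0.001, 1.2]
force: [3.0, 5.4, 1.1]
grip_width: 0.0002
finger_force: 2.6
```

```bash
python3 - <<'E'
from h import *
o=bot.observe();print(o['clock'],o['position'].round(4),o['tool_rot'].round(4),o['force'].round(2),o['moment'].round(2),o['qpos'].round(2))
report(.108)
E
```

```text
6.55 [ 0.5047 -0.0388  0.1053] [ 3.1407e+00 -1.0000e-03  1.2002e+00] [3.01 5.42 1.13] [ 1.08 -0.65  0.07] [ 0.3   0.55 -0.46  2.    0.38  0.67 -0.77]
top [([0.5682, -0.0968], 39)]
plunger_top [([0.5663, -0.0993, 0.0939], 0.4)]
side [([0.5718, -0.0904], 91), ([0.5712, -0.0125], 97)]
plunger_top [([0.6288, -0.2517, 0.0592], 0.61), ([0.5471, -0.0482, 0.1165], 0.53)]
```

Call:
apply_moves(claw=[0,0,0,0,0,0,0,0,0,0,0,0,0,0,0,0,0,0], xyz=[[-0.002,0,-0.0007],[-0.002,0,0],[-0.002,0,0],[-0.002,0,0],[-0.002,0,0],[-0.002,0,0],[-0.002,0,0],[-0.002,0,0],[-0.002,0,0],[-0.002,0,0],[-0.002,0,0],[-0.002,0,0],[-0.002,0,0],[-0.002,0,0],[-0.002,0,0],[-0.002,0,0],[-0.002,0,0],[-0.002,0,0]], twist=[[0,0,-0.044],[0,0,-0.044],[0,0,-0.044],[0,0,-0.044],[0,0,-0.044],[0,0,-0.044],[0,0,-0.044],[0,0,-0.044],[0,0,-0.044],[0,0,-0.044],[0,0,-0.044],[0,0,-0.044],[0,0,-0.044],[0,0,-0.044],[0,0,-0.044],[0,0,-0.044],[0,0,-0.044],[0,0,-0.044]])

```text
clock: 8.55
position: [0.5037, -0.0743, 0.1054]
tool_rot: [-3.141, -0.001, 1.992]
force: [-1.2, 5.1, 0.8]
grip_width: -0.0001
finger_force: 2.2
```

```bash
python3 - <<'E'
from h import *
o=bot.observe();print(o['clock'],o['position'].round(4),o['tool_rot'].round(4),o['force'].round(2),o['moment'].round(2),o['qpos'].round(2))
report(.108)
E
```

```text
8.55 [ 0.5037 -0.0743  0.1054] [-3.1405e+00 -6.0000e-04  1.9917e+00] [-1.16  5.13  0.84] [ 1.    0.28 -0.02] [ 0.52  0.6  -0.66  1.98  0.54  0.74 -0.05]
top []
plunger_top [([0.6309, -0.2565, 0.0582], 0.58), ([0.5099, -0.1874, 0.0036], 0.58)]
side [([0.5213, -0.0775], 54), ([0.5929, -0.0659], 114), ([0.5401, -0.0078], 100)]
 centre [ 0.5534 -0.0488] r 0.0431 ang [-23.4, 108.0, -138.2]
plunger_top [([0.544, -0.0498, 0.1207], 0.75)]
```

Call:
apply_moves(claw=[0,0,0,0,0,0,0,0,0,0,0,0,0,0,0,0,0,0], xyz=[[-0.002,0.0005,-0.0005],[-0.002,0.0005,0],[-0.002,0.0005,0],[-0.002,0.0005,0],[-0.002,0,0],[-0.002,0,0],[-0.002,0,0],[-0.002,0,0],[-0.002,0,0],[-0.002,0,0],[-0.002,0,0],[-0.002,0,0],[-0.002,0,0],[-0.002,0,0],[-0.002,0,0],[-0.002,0,0],[-0.002,0,0],[-0.002,0,0]], twist=[[0,0,-0.044],[0,0,-0.044],[0,0,-0.044],[0,0,-0.044],[0,0,-0.044],[0,0,-0.044],[0,0,-0.044],[0,0,-0.044],[0,0,-0.044],[0,0,-0.044],[0,0,-0.044],[0,0,-0.044],[0,0,-0.044],[0,0,-0.044],[0,0,-0.044],[0,0,-0.044],[0,0,-0.044],[0,0,-0.044]])

```text
clock: 10.55
position: [0.5299, -0.0991, 0.1056]
tool_rot: [-3.139, -0.002, 2.782]
force: [-5.5, -2.2, 1.5]
grip_width: -0.0003
finger_force: 2.5
```

```bash
python3 - <<'E'
from h import *
o=bot.observe();print(o['clock'],o['position'].round(4),o['tool_rot'].round(4),o['force'].round(2),o['moment'].round(2),o['qpos'].round(2))
report(.108)
E
```

```text
10.55 [ 0.5299 -0.0991  0.1056] [-3.1392e+00 -1.9000e-03  2.7822e+00] [-5.48 -2.24  1.54] [-0.45  1.15  0.06] [ 0.67  0.7  -0.84  1.9   0.68  0.86  0.68]
top []
plunger_top [([0.6327, -0.2574, 0.0572], 0.73), ([0.6255, -0.015, 0.0534], 0.46)]
side [([0.5478, -0.0975], 58), ([0.5914, -0.0317], 123), ([0.514, -0.0255], 134)]
 centre [ 0.5508 -0.0522] r 0.0455 ang [144.1, 26.8, -93.9]
plunger_top [([0.6305, -0.2511, 0.0608], 0.72), ([0.5474, -0.048, 0.117], 0.58)]
```

Call:
apply_moves(claw=[0,0,0,0,0,0,0,0,0,0,0,0,0,0,0,0,0,0], xyz=[[-0.002,0.0005,-0.0003],[-0.002,0.0005,0],[-0.002,0.0005,0],[-0.002,0,0],[-0.002,0,0],[-0.002,0,0],[-0.002,0,0],[-0.002,0,0],[-0.002,0,0],[-0.002,0,0],[-0.002,0,0],[-0.002,0,0],[-0.002,0,0],[-0.002,0,0],[-0.002,0,0],[-0.002,0,0],[-0.002,0,0],[-0.002,0,0]], twist=[[0,0,-0.044],[0,0,-0.044],[0,0,-0.044],[0,0,-0.044],[0,0,-0.044],[0,0,-0.044],[0,0,-0.044],[0,0,-0.044],[0,0,-0.044],[0,0,-0.044],[0,0,-0.044],[0,0,-0.044],[0,0,-0.044],[0,0,-0.044],[0,0,-0.044],[0,0,-0.044],[0,0,-0.044],[0,0,-0.044]])

```text
clock: 12.55
position: [0.5664, -0.0972, 0.1061]
tool_rot: [-3.14, -0.001, -2.709]
force: [-1.3, -6.4, -1.6]
grip_width: 0.0001
finger_force: 2.3
```

```bash
python3 - <<'E'
from h import *
o=bot.observe();print(o['clock'],o['position'].round(4),o['tool_rot'].round(4),o['force'].round(2),o['moment'].round(2),o['qpos'].round(2))
report(.108)
E
```

```text
12.55 [ 0.5664 -0.0972  0.1061] [-3.1404e+00 -1.0000e-03 -2.7094e+00] [-1.34 -6.38 -1.57] [-1.09  0.37 -0.03] [ 0.72  0.81 -1.    1.8   0.81  1.    1.39]
top []
plunger_top []
side [([0.5813, -0.0829], 103), ([0.5065, -0.0603], 126), ([0.5643, -0.0069], 89)]
 centre [ 0.5505 -0.0499] r 0.0451 ang [-166.7, -47.0, 72.2]
plunger_top [([0.5466, -0.0475, 0.1203], 0.53), ([0.6291, -0.2498, 0.0607], 0.46)]
```

Call:
apply_moves(claw=[0,0,0,0,0,0,0,0,0,0,0,0,0,0,0,0,0,0], xyz=[[-0.002,0,0],[-0.002,0,0],[-0.002,0,0],[-0.002,0,0],[-0.002,0,0],[-0.002,0,0],[-0.002,0,0],[-0.002,0,0],[-0.002,0,0],[-0.002,0,0],[-0.002,0,0],[-0.002,0,0],[-0.002,0,0],[-0.002,0,0],[-0.002,0,0],[-0.002,0,0],[-0.002,0,0],[-0.002,0,0]], twist=[[0,0,-0.044],[0,0,-0.044],[0,0,-0.044],[0,0,-0.044],[0,0,-0.044],[0,0,-0.044],[0,0,-0.044],[0,0,-0.044],[0,0,-0.044],[0,0,-0.044],[0,0,-0.044],[0,0,-0.044],[0,0,-0.044],[0,0,-0.044],[0,0,-0.044],[0,0,-0.044],[0,0,-0.044],[0,0,-0.044]])

```text
clock: 14.55
position: [0.591, -0.0703, 0.1065]
tool_rot: [-3.141, 0.001, -1.916]
force: [0.4, -0.2, 0.7]
grip_width: 0.0001
finger_force: 0.0
```

```bash
python3 - <<'E'
from h import *
o=bot.observe();print(o['clock'],o['position'].round(4),o['tool_rot'].round(4),o['force'].round(2),o['moment'].round(2),o['qpos'].round(2))
report(.108)
E
```

```text
14.55 [ 0.591  -0.0703  0.1065] [-3.1411e+00  9.0000e-04 -1.9163e+00] [ 0.38 -0.16  0.67] [-0.05  0.02 -0.01] [ 0.73  0.92 -1.14  1.75  0.93  1.12  2.08]
top []
plunger_top [([0.6306, -0.2581, 0.0615], 0.75)]
side [([0.5103, -0.0606], 118), ([0.5804, -0.0645], 39), ([0.5572, 0.0009], 87)]
 centre [ 0.5467 -0.0397] r 0.0419 ang [-150.1, 75.4, -36.4]
plunger_top [([0.5464, -0.047, 0.1127], 0.72)]
```

Call:
apply_moves(claw=[0,0,0,0,0], xyz=[[0,0,-0.03],[0,0,-0.02],[0,0.023,0],[0,0.023,0],[0,0,0]], twist=[[0,0,0],[0,0,0],[0,0,0],[0,0,0],[0,0,0]])

```text
clock: 15.25
position: [0.5458, -0.0547, 0.157]
tool_rot: [-3.141, -0.001, -1.916]
force: [1.4, -0.6, -0.4]
grip_width: -0.0001
finger_force: 0.0
```

```bash
python3 - <<'E'
from h import *
o=bot.observe();print(o['clock'],o['position'].round(4),o['tool_rot'].round(4),o['force'].round(2))
report(.102)
f=cam("side"); a=f["img"][:,:,::-1]; u,v=map(int,proj(f,(.548,-.055,.1)))
c=a[v-75:v+75,u-90:u+90]; b=cv2.imread("pics/side0.png")[v-75:v+75,u-90:u+90]
cv2.imwrite("pics/drop.png",cv2.resize(np.hstack([b,c]),None,fx=2.2,fy=2.2,interpolation=cv2.INTER_CUBIC))
E
```

```text
15.25 [ 0.5458 -0.0547  0.157 ] [-3.1411e+00 -9.0000e-04 -1.9161e+00] [ 1.42 -0.56 -0.39]
top []
plunger_top [([0.6324, -0.2545, 0.0607], 0.56)]
side [([0.5862, -0.0768], 106), ([0.509, -0.0668], 118), ([0.5564, -0.0049], 87)]
 centre [ 0.5505 -0.0495] r 0.045 ang [-157.3, -37.4, 82.5]
plunger_top [([0.548, -0.0484, 0.1124], 0.75), ([0.5521, -0.0438, 0.0876], 0.46)]
```

View pics/drop.png

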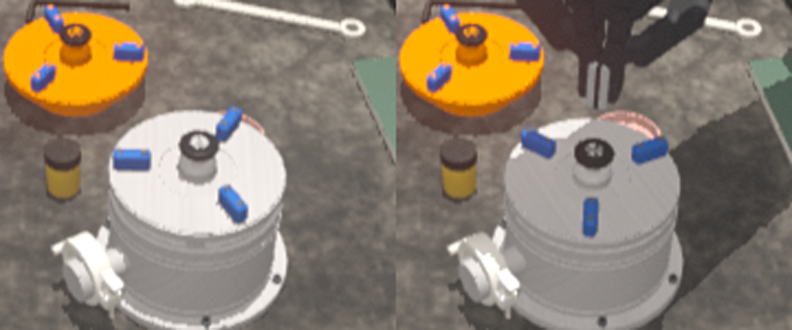

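The lid has dropped: its plunger head is ~8 px lower in the crop (143→151), it sits level, and the bystanders are untouched. Now I press the plunger.

Call:
apply_moves(claw=[0,0,0,0,0,0,0,0], xyz=[[-0.001,-0.002,0.02],[0,0,0.015],[0,0,0.004],[0,0,0.003],[0,0,0.002],[0,0,0.002],[0,0,0.002],[0,0,0]], twist=[[0,0,0],[0,0,0],[0,0,0],[0,0,0],[0,0,0],[0,0,0],[0,0,0],[0,0,0]])

```text
clock: 16.3
position: [0.5497, -0.055, 0.1084]
tool_rot: [-3.141, 0.0, -1.916]
force: [-2.7, 0.0, 4.2]
grip_width: -0.0001
finger_force: 2.1
```

```bash
python3 - <<'E'
from h import *
o=bot.observe();print(o['clock'],o['position'].round(4),o['force'].round(2),o['moment'].round(2))
f=cam("side"); a=f["img"][:,:,::-1]; u,v=map(int,proj(f,(.548,-.055,.11)))
cv2.imwrite("pics/press.png",cv2.resize(a[v-45:v+45,u-50:u+50],None,fx=6,fy=6,interpolation=cv2.INTER_CUBIC))
E
```

```text
16.3 [ 0.5497 -0.055   0.1084] [-2.67  0.03  4.18] [-0.02  0.48  0.04]
```

View pics/press.png

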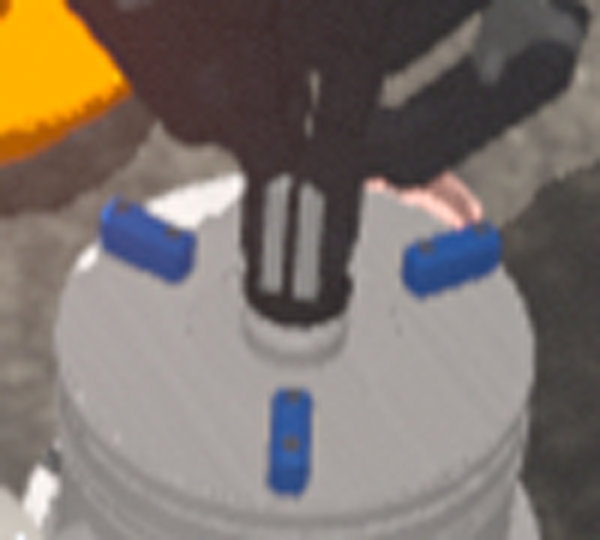

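The fingertips sit centred on the black head (~298,300), which is nearly flush with the collar. I press on gently.

Call:
apply_moves(claw=[0,0,0,0,0,0,0], xyz=[[0,0,0.001],[0,0,0.001],[0,0,0.001],[0,0,0.001],[0,0,0.0005],[0,0,0],[0,0,0]], twist=[[0,0,0],[0,0,0],[0,0,0],[0,0,0],[0,0,0],[0,0,0],[0,0,0]])

```text
clock: 17.05
position: [0.5498, -0.055, 0.1048]
tool_rot: [-3.141, -0.0, -1.916]
force: [-9.4, -2.2, 23.6]
grip_width: 0.0001
finger_force: 12.0
```

At 104.8 mm and 24 N the lid is bottomed, matching the expected home height of 105 mm. I retract.

Call:
apply_moves(claw=[0,0,0,0,0,0,0,0,0], xyz=[[0,0,0],[0,0,-0.002],[0,0,-0.004],[0,0,-0.006],[0,0,-0.01],[0,0,-0.03],[0,0,-0.03],[0,0,-0.02],[0,0,0]], twist=[[0,0,0],[0,0,0],[0,0,0],[0,0,0],[0,0,0],[0,0,0],[0,0,0],[0,0,0],[0,0,0]])

```text
clock: 17.95
position: [0.5507, -0.055, 0.2084]
tool_rot: [-3.138, 0.001, -1.917]
force: [0.2, 0.9, 0.1]
grip_width: 0.0001
finger_force: 0.0
```

```bash
python3 - <<'E'
from h import *
o=bot.observe();print(o['clock'],o['position'].round(4),o['force'].round(2))
report(.099)
f=cam("side"); a=f["img"][:,:,::-1]; u,v=map(int,proj(f,(.548,-.055,.1)))
c=a[v-75:v+75,u-90:u+90]; b=cv2.imread("pics/drop.png"); b=cv2.resize(b[:,396:],(180,150))
cv2.imwrite("pics/home.png",cv2.resize(np.hstack([b,c]),None,fx=2.2,fy=2.2,interpolation=cv2.INTER_CUBIC))
E
```

```text
17.95 [ 0.5507 -0.055   0.2084] [0.25 0.87 0.08]
top []
plunger_top [([0.6294, -0.2558, 0.0605], 0.74)]
side [([0.5865, -0.0773], 110), ([0.5093, -0.0675], 120), ([0.5567, -0.005], 84)]
 centre [ 0.5508 -0.0498] r 0.0451 ang [-156.8, -37.6, 82.5]
plunger_top [([0.6286, -0.2495, 0.0619], 0.62), ([0.554, -0.0466, 0.0857], 0.62), ([0.5494, -0.0476, 0.1081], 0.61)]
```

View pics/home.png

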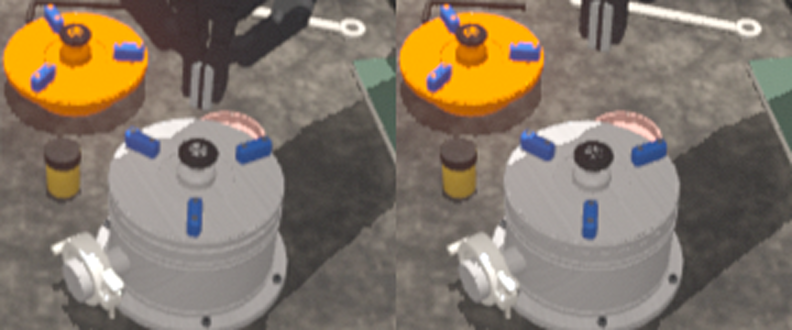

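The lid is ~4 px lower in the crop than before pressing (head at ~594,155), level, with the plunger sprung up. I hand the job in.

```bash
python3 -c "
from workcell import bot
print(bot.job_done())"
```

```text
the job is handed in; nothing more can be done
None
```

The job is handed in at about 18 s: I turned the lid by a lug until its keys dropped, pressed the plunger until the lid was home (peak reading about 24 N) and released it, and the last picture shows it level with the plunger up; I did not nudge it on to its turning stop after the drop, and no verdict came back.

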